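Hold a sample carrier flush on the camera's sloped stage

TASK

Pick up the sample carrier by its rib and lay it flat against the sloped face of the stage that the inspection camera stands behind (not the one behind which the lamp stands): tilted to match the slope, flush all over, centred and squared up with the face. Press it gently straight in until the sprung face has sunk about half of its 12 mm travel, and finish there, still gripping the carrier and holding it pressed flush: do not let go. Leave the other things on the bench where they are.

Things in the scene. Friction and masses are not known exactly. Their poses are not given: they have to be found in the camera images.
- carrier: the sample carrier (slide): flat dark steel plate 80 x 60 mm (x, y), 6 mm thick, with two dull pink sample strips on top and an upright black grip rib in the middle, 40 mm along x, 12 mm thick along y, its top 51 mm above the underside. Origin: centre of the underside; z up out of the rib. 100 to 200 g. Lies flat on the bench at the start, rib up. Take it by the rib, across its 12 mm thickness
- left_stage: the left-hand (+y) of two identical sloped stages, fixed to the bench: grey base 130 x 136 x 12 mm (x, y, z) with two cheeks carrying a tilting cradle. Origin: centre of the underside of the base. +x points away from the robot when its yaw is 0 (yaw is within 0.25 rad of that)
- left_face_top (a point): centre of the upper surface of the left stage's sprung steel face, 110 mm (its x) by 90 mm (its y), 8 mm thick. z is the outward normal of the face, x runs straight up the slope, y is level. The face leans back from the robot: near edge low, far edge high, normal leaning towards the robot by 0.17 to 0.49 rad; pivot 62 mm above the bench, face 36 mm beyond the pivot along the normal. The tilt is locked (it will not turn under normal pushes)
- left_face (a joint): how far (m) the left face has sunk along its own normal on its springs: 0 untouched, 0.012 bottomed. It only sinks straight in, it does not tilt. It starts to move at about 1 N and takes about 1.2 N more per mm (about 8 N at 6 mm)
- right_stage: the right-hand (-y) of two identical sloped stages, fixed to the bench: grey base 130 x 136 x 12 mm (x, y, z) with two cheeks carrying a tilting cradle. Origin: centre of the underside of the base. +x points away from the robot when its yaw is 0 (yaw is within 0.25 rad of that)
- right_face_top (a point): centre of the upper surface of the right stage's sprung steel face, 110 mm (its x) by 90 mm (its y), 8 mm thick. z is the outward normal of the face, x runs straight up the slope, y is level. The face leans back from the robot: near edge low, far edge high, normal leaning towards the robot by 0.17 to 0.49 rad; pivot 62 mm above the bench, face 36 mm beyond the pivot along the normal. The tilt is locked (it will not turn under normal pushes)
- right_face (a joint): how far (m) the right face has sunk along its own normal on its springs: 0 untouched, 0.012 bottomed. It only sinks straight in, it does not tilt. It starts to move at about 1 N and takes about 1.2 N more per mm (about 8 N at 6 mm)
- camera_lens (a point): middle of the lens opening of the inspection camera, about 153 mm above the bench: dark box-shaped head about 45 x 40 x 75 mm with a round 28 mm lens barrel leaning down towards the robot, on a thin 214 mm post with a 70 mm square foot, 54 mm behind the lens. Fixed. The lens is 90 to 150 mm (level) from the face centre of one stage, on its far side, and over 200 mm from the other's; which one changes
- lamp_bar (a point): middle of the underside of the lamp, a flat level cross-bar 150 mm wide (y) and 30 mm deep, 188 mm above the bench, no lens, on the same sort of post and foot (30 mm behind). Fixed. It stands beyond the other stage
- tape_roll: bystander: roll of tape standing flat between the stages, 90 mm across, 36 mm high. Origin: centre of the underside
- jar: bystander: amber jar, 60 mm across, 80 mm high. Origin: centre of the underside
- mouse: bystander: computer mouse, 100 x 58 x 28 mm. Origin: centre of the underside
- loupe: bystander: small standing magnifier, 42 mm across, 50 mm high. Origin: centre of the underside
- scraper: bystander: flat spatula with a black handle, 180 mm long, lying on the bench. Origin: underside
- gauge_block: bystander: small steel block 50 x 30 x 22 mm. Origin: centre of the underside
Mind the look-alikes: they are no part of the job. What is shaped like the carrier but yellow is not meant.

How it is judged:
By the outcome, as a careful person would: the job done as asked, in the order asked, and still so for the second after the job is handed in, while the arm keeps its last pose, push and grip.
It also fails if it takes over 38 s, if anything falls off the work surface, if the arm or the gripper's body presses on something with over 40 N, if the wrist force passes 120 N, or if a joint passes its speed limit or range.

ROBOT

A 6-joint arm with a two-finger parallel gripper is mounted at the origin on the work surface. World frame = base frame: x ahead of the robot, y to its left, z up, the work surface at z = 0. Lengths are in m, angles in degrees, forces in N, time in s.
With the tool pointing down it reaches from about 0.4 to 0.825 m from the base axis. Payload 7 kg.
Tool frame: the origin (TCP) lies between the finger pads; the fingertips stand 22 mm ahead of it and the grasp point (between the pads) lies 3 mm ahead of it; z points along the fingers, y is the direction in which the jaws open and shut (so a half turn about z gives the same grasp; the last joint's range is limited). The gripper opens to 88 mm and grips with 3 to 60 N. Pads are 19 mm wide; open, the fingers measure 130 mm over their backs; the gripper's body (78 mm by 193 mm) begins 47 mm behind the grasp point.
Start: joints at [92.137, 20.546, 0.682, 0, -70.136, -16.507], TCP at [0.168, 0.654, 0.249] pointing down, gripper open.
Joint ranges: [-176.03, 176.03], [-82.01, 121.73], [-58.28, 71.71], [-173.87, 95.51], [-174.79, -0.11], [-173.66, 173.66]. Speed limits (degrees/s): [136.94, 136.94, 172.46, 180, 180, 180].

INTERFACE

Orientations are given as [roll, pitch, yaw] about the fixed x, y, z axes, in that order (R = Rz(yaw) Ry(pitch) Rx(roll)).
In Python, from plant import telemetry, cams, r gives the robot as it stands.
- The arm moves only by the tool carry_out, never from a script. Its argument "commands" is one flat list of numbers, 5 for each row, row after row: the shift along the world's x, y, z as a fraction of full scale, then the turn about the world's z as a fraction of full scale, then the gripper's target within -1 to 1 (shut at 1, half-way at 0, fully open at -1). In form: [x, y, z, turn, claw, x, y, z, turn, claw, ...]. A call has 1 to 8 rows; each row shifts and turns the commanded pose from where the row before left it; what a row does not reach is not made up. Full scale, the value 1, is 0.04 m for a shift and 4 degrees for a turn. A row lasts 1/10 s, in which the tool goes at most 50 mm and 8.59 degrees, less where a joint would pass 70% of its speed; a pose out of reach is approached as far as the arm can. A call with a number of a shift or a turn outside -1 to 1 is refused whole. A call with a gripper value outside its range is refused whole. The fingers move at their own pace and stop on an object; "grip_force" is the grip in N (left out, the last holds). Time passes only in rows, so rows that do not move let the fingers close. It gives the time, the measured TCP pose, the force and the opening at its end, in the units of the state.
- telemetry.get_state(): the state, without advancing time (a new reading comes with each control period).
- cams.capture(name): name is "scene" or "side" or "wrist"; returns a dict with "frame" (480x640x3 uint8, red, green, blue), "camera_matrix" (3x3 intrinsics, pixels), "camera_from_world" (4x4, takes a point from world to camera coordinates); the wrist camera has in their place "mount" (4x4, takes a point from camera to tool coordinates, whose origin is the TCP and whose axes are the flange's). Camera axes: x right, y down, z forward; pixel columns grow to the right and rows downward; lengths in m; the calibration is good to about 2 mm. A picture is of the moment at which its call begins: read the wrist's pose just before it. There is no depth.
- r.close_job(): hands the job in, once; it reports no verdict.
The state is a dict: "time_s": time; "joints": joint angles; "qd": joint speeds; "joint_torque": joint torques, N m; "tcp_pos": TCP position; "eef_rot": TCP orientation; "contact_force": force on the tool from outside, world axes, zero at the start; "moment": the same for the moment, N m; "gripper_width": finger opening in m.
Only numpy, scipy, OpenCV 4.12 (cv2) and the standard library are available. Lean on these libraries where they do the work, as an engineer would, in place of code of your own. Each camera call takes 0.05 s, during which the arm holds its last target. There are 200 camera calls.

## Working session

There is one attempt and no reset: what is moved stays moved. The work goes in short steps, Python scripts to look and compute and a tool call to move; the robot and the scene stay as the last step left them, time stands still between calls to the robot, and variables do not carry over. Pictures are saved under pics/ and viewed, about 8 in all and at most 12, crops included, and the job is handed in when it is done.

Besides the shell and the picture viewer there is one more tool, called after "Call:" as a command line: name --argument value ..., lists and objects as JSON in quotes. carry_out: Moves the arm, as the interface text tells. Shift numbers are shares of 0.04 m and turn numbers shares of 4 degrees, none past 1 either way. Its arguments: {"type":"object","properties":{"commands":{"type":"array"},"grip_force":{"type":"number"}},"required":["commands"]}

```bash
mkdir -p pics
cat > h.py <<'E'
import numpy as np, cv2, pickle
from plant import telemetry, cams, r
def snap(n,f):
    c=cams.capture(n); cv2.imwrite(f'pics/{f}.png',c['frame'][:,:,::-1]); pickle.dump((c,telemetry.get_state()),open(f'{f}.pkl','wb')); return c
def load(f): return pickle.load(open(f+'.pkl','rb'))
def ray(c,uv):
    K=np.array(c['camera_matrix']);T=np.array(c['camera_from_world']);R=T[:3,:3]
    d=R.T@np.linalg.inv(K)@[uv[0],uv[1],1]; return -R.T@T[:3,3], d/np.linalg.norm(d)
def onz(c,uv,z):
    o,d=ray(c,uv); return o+d*(z-o[2])/d[2]
def tri(c1,u1,c2,u2):
    o1,d1=ray(c1,u1);o2,d2=ray(c2,u2)
    s=np.linalg.lstsq(np.c_[d1,-d2],o2-o1,rcond=None)[0]
    a=o1+d1*s[0];b=o2+d2*s[1]; return (a+b)/2,np.linalg.norm(a-b)
def proj(c,p):
    K=np.array(c['camera_matrix']);T=np.array(c['camera_from_world']); q=K@(T[:3,:3]@p+T[:3,3]); return q[:2]/q[2]
E
python3 - <<'E'
from h import *
np.set_printoptions(precision=4,suppress=True)
a=snap('scene','scene0');b=snap('side','side0')
for c in(a,b):
    T=np.array(c['camera_from_world']);print(-T[:3,:3].T@T[:3,3],T[2,:3])
s=telemetry.get_state();print({k:np.round(v,3) for k,v in s.items()})
E
```

```text
[ 1.4102 -0.5836  1.022 ] [-0.6572  0.3763 -0.653 ]
[0.2227 0.7785 1.2037] [ 0.2157 -0.6154 -0.7581]
{'time_s': np.float64(0.1), 'joints': array([ 92.137,  20.587,   0.642,  -0.018, -70.135, -16.509]), 'qd': array([-0.026, -0.043,  0.214,  0.032,  0.017, -0.076]), 'joint_torque': array([ -0.002, -58.417,  29.375,   7.015,   0.01 ,  -0.   ]), 'tcp_pos': array([0.167, 0.654, 0.248]), 'eef_rot': array([179.918,  -0.007, -14.378]), 'contact_force': array([ 0.023, -0.753,  0.545]), 'moment': array([-0.008, -0.001,  0.032]), 'gripper_width': np.float64(0.088)}
```

View pics/scene0.png

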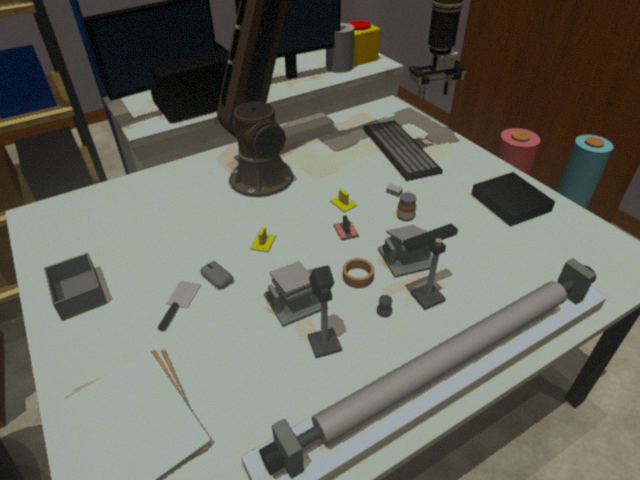

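View pics/side0.png

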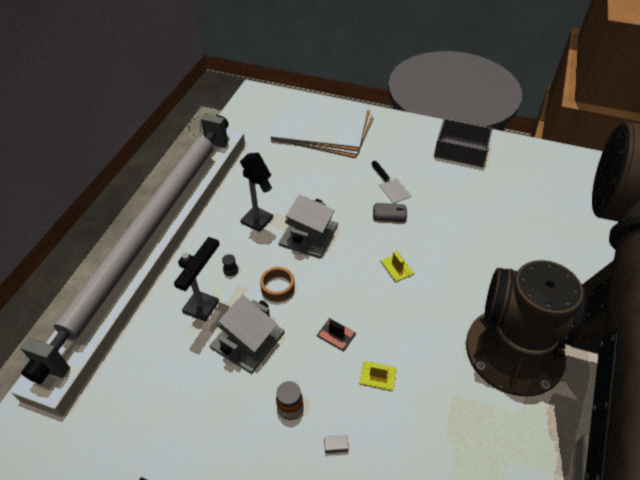

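Scene shows the arm base at (262,160), the inspection camera (box head, lens) at (322,280) behind the stage at (293,285), and the flat lamp bar at (432,238) behind the other stage at (408,245). Carrier candidates are (346,230) scene / (337,333) side, dark with pink strips, and yellow ones at (264,240) and (344,201). The pink/dark one fits. The target stage is the right one (-y). I'll confirm both in one enlarged crop.

Run:
```python
from h import *
a=cv2.imread('pics/scene0.png');b=cv2.imread('pics/side0.png')
def cr(i,x,y,w,h): return cv2.resize(i[y:y+h,x:x+w],(400,300),interpolation=cv2.INTER_CUBIC)
o=np.vstack([np.hstack([cr(a,326,212,40,30),cr(b,312,315,48,36)]),np.hstack([cr(a,250,250,88,66),cr(b,268,188,80,60)])])
cv2.imwrite('pics/crop1.png',o)
ca,_=load('scene0');cb,_=load('side0')
np.set_printoptions(precision=3,suppress=True)
for n,u,v in[('carrier',(346,230),(337,333)),('face',(293,278),(310,214)),('lens',(318,292),(266,187)),('yel1',(264,242),(398,268)),('yel2',(344,202),(378,377)),('lamp',(432,238),(197,262))]: print(n,*tri(ca,u,cb,v))
```

```text
carrier [0.424 0.098 0.003] 0.005455959201892555
face [ 0.596 -0.188  0.087] 0.0037214983457094573
lens [ 0.723 -0.187  0.151] 0.006516306293232733
yel1 [ 0.329 -0.152 -0.002] 0.005844006479746791
yel2 [0.295 0.177 0.001] 0.002163854961127727
lamp [0.756 0.135 0.198] 0.005565098843408915
```

View pics/crop1.png

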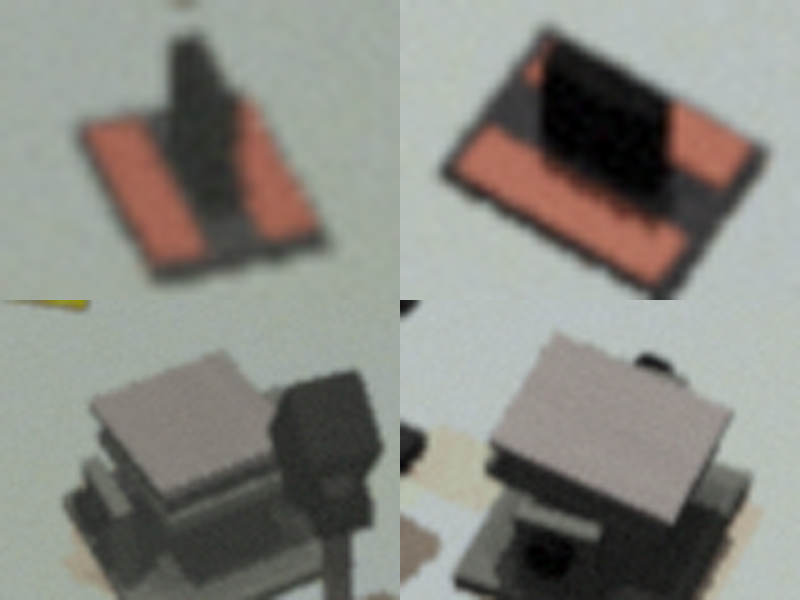

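Confirmed: the (346,230) object is dark with pink strips. Target is the right stage, whose lens is about 127 mm beyond its face. Next: pose estimates from the corners.

```bash
cat > est.py <<'E'
from h import *
from scipy.optimize import least_squares
np.set_printoptions(precision=4,suppress=True)
def facepts(x,y,yaw,t):
    # returns centre and axes of face top; stage origin at (x,y), pivot assumed over stage origin? (x,y)=pivot
    c,s=np.cos(yaw),np.sin(yaw)
    ex=np.array([c*np.cos(t),s*np.cos(t),np.sin(t)]);ey=np.array([-s,c,0]);n=np.cross(ex,ey)
    return np.array([x,y,.062])+.036*n,ex,ey,n
SG={'fm':(1,-1),'nm':(-1,-1),'np':(-1,1),'fp':(1,1)}
def fit(obs,p0=(.6,-.19,0,.3)):
    def f(p):
        C,ex,ey,n=facepts(*p)
        return np.concatenate([proj(c,C+.055*SG[k][0]*ex+.045*SG[k][1]*ey)-uv for c,k,uv in obs])
    q=least_squares(f,p0); return q.x,f(q.x)
E
python3 - <<'E'
from est import *
a,_=load('scene0');b,_=load('side0')
obs=[(b,'fm',(299.6,195)),(b,'nm',(334.6,210.4)),(b,'np',(323,232.4)),(b,'fp',(286,216)),(a,'np',(298.4,261)),(a,'nm',(270.2,272.7)),(a,'fm',(286.3,294))]
p,res=fit(obs);print('face',p,res.reshape(-1,2));print(*facepts(*p))
print('tri',tri(a,obs[4][2],b,obs[2][2]),tri(a,obs[5][2],b,obs[1][2]),tri(a,obs[6][2],b,obs[0][2]))
q=np.array([onz(b,u,.006) for u in[(329.8,318.6),(355.8,333),(342.6,350.7),(317.4,335.4)]]);print(q,q.mean(0))
e=np.array([q[1]-q[0],q[2]-q[1]]);print(np.linalg.norm(e,axis=1),np.degrees(np.arctan2(e[:,1],e[:,0])))
print(np.array([onz(a,u,.006) for u in[(334,224.5),(358.5,236),(341.5,239.5)]]))
E
```

```text
face [ 0.6018 -0.1868 -0.032   0.2226] [[-1.7195 -1.4272]
 [-0.8721 -0.9997]
 [-0.7597 -0.2287]
 [-0.8723 -0.3426]
 [-0.2092 -1.1512]
 [-1.305  -1.3268]
 [-0.4072 -3.3199]]
[ 0.5938 -0.1865  0.0971] [ 0.9748 -0.0312  0.2207] [0.032  0.9995 0.    ] [-0.2206  0.0071  0.9753]
tri (array([ 0.5414, -0.1409,  0.0817]), np.float64(0.0032968836279700015)) (array([ 0.5381, -0.2286,  0.0803]), np.float64(0.005329554887948886)) (array([ 0.6451, -0.2356,  0.0993]), np.float64(0.0065367470376986505))
[[0.4514 0.0637 0.006 ]
 [0.377  0.0823 0.006 ]
 [0.3931 0.1398 0.006 ]
 [0.465  0.1197 0.006 ]] [0.4216 0.1014 0.006 ]
[0.0767 0.0598] [165.9635  74.3452]
[[0.3852 0.0791 0.006 ]
 [0.4749 0.1144 0.006 ]
 [0.4603 0.0593 0.006 ]]
```

Call:
carry_out --commands '[0.46,-1,0,0,-1,0.46,-1,0,0,-1,0.46,-1,0,0,-1,0.46,-1,0,0,-1,0.46,-1,0,0,-1,0.46,-1,0,0,-1,0.46,-1,0,0,-1,0.46,-1,0,0,-1]'

```text
time_s: 0.9
tcp_pos: [0.315, 0.332, 0.2484]
eef_rot: [180.0, 0.0, -14.4]
contact_force: [0.2, 0.2, -0.5]
gripper_width: 0.0875
```

Call:
carry_out --commands '[0.46,-1,0,0,-1,0.46,-1,0,0,-1,0.46,-1,0,0,-1,0.46,-1,0,0,-1,0.46,-1,-0.5,0,-1,0.46,-0.9,-0.5,0,-1,0,0,0,0,-1]'

```text
time_s: 1.6
tcp_pos: [0.4244, 0.0935, 0.2059]
eef_rot: [179.8, 0.2, -14.7]
contact_force: [-0.6, 0.7, 0.4]
gripper_width: 0.0877
```

Run:
```python
from h import *
s=telemetry.get_state();print(s['time_s'],s['tcp_pos'],s['eef_rot'])
c=snap('wrist','w1');print(np.round(c['mount'],4),np.round(c['camera_matrix'],1))
```

```text
1.6 [0.42442966 0.09347582 0.20585761] [179.78627746   0.20887584 -14.67752146]
[[-4.000e-04 -9.585e-01 -2.851e-01  7.620e-02]
 [ 1.000e+00 -4.000e-04 -1.000e-04 -2.000e-04]
 [-1.000e-04 -2.851e-01  9.585e-01 -1.356e-01]
 [ 0.000e+00  0.000e+00  0.000e+00  1.000e+00]] [[366.9   0.  317.7]
 [  0.  366.9 236.9]
 [  0.    0.    1. ]]
```

View pics/w1.png

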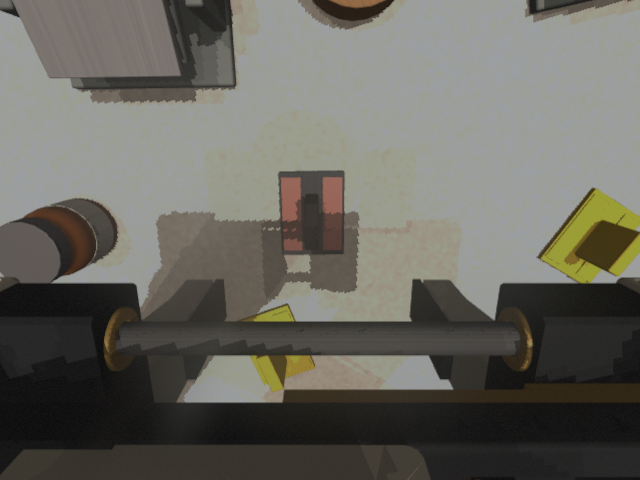

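Wrist view: carrier plate between corners (279,171) and (344,254), practically square with the gripper, rib top at about (311,210). Left stage at top left, jar at left, yellow look-alikes at (595,235) and (280,345).

```bash
cat >> h.py <<'E'
from scipy.spatial.transform import Rotation as Ro
def wcam(c,s):
    M=np.eye(4);M[:3,:3]=Ro.from_euler('xyz',s['eef_rot'],degrees=True).as_matrix();M[:3,3]=s['tcp_pos']
    return {'camera_matrix':c['camera_matrix'],'camera_from_world':np.linalg.inv(M@np.array(c['mount']))}
E
python3 - <<'E'
from h import *
np.set_printoptions(precision=4,suppress=True)
c,s=load('w1');f=c['frame'].astype(int);w=wcam(c,s)
m=(f[:,:,0]-f[:,:,1]>35)&(f[:,:,0]-f[:,:,2]>30);m[:160]=0;m[265:]=0;m[:,:265]=0;m[:,360:]=0
p=np.argwhere(m)[:,::-1].astype(np.float32);q=np.array([onz(w,u,.006)[:2] for u in p],np.float32)
R=cv2.minAreaRect(q);print(len(p),R)
q=np.array([onz(w,u,.006) for u in[(279,171),(344,171),(344.5,254),(280,254)]]);print(q,q.mean(0))
e=[q[1]-q[0],q[2]-q[1],q[3]-q[0]];print([(np.linalg.norm(v),np.degrees(np.arctan2(v[1],v[0]))) for v in e])
E
```

```text
1591 ((0.4243498742580414, 0.10113966464996338), (0.055524930357933044, 0.0693204253911972), 76.0576400756836)
[[0.4704 0.1194 0.006 ]
 [0.4554 0.0622 0.006 ]
 [0.3776 0.0804 0.006 ]
 [0.3935 0.141  0.006 ]] [0.4243 0.1007 0.006 ]
[(np.float64(0.05905902399396166), np.float64(-104.6828082350309)), (np.float64(0.07990344308090255), np.float64(166.86179964388572)), (np.float64(0.07984768912745924), np.float64(164.29479637781952))]
```

Call:
carry_out --commands '[0,0.19,-1,0,-1,0,0,-1,0,-1,0,0,-1,0,-1,0,0,-0.5,0,-1,0,0,-0.5,0,-1,0,0,0,0,-1]' --grip_force 20

```text
time_s: 2.25
tcp_pos: [0.4238, 0.1055, 0.0468]
eef_rot: [179.8, 0.2, -14.3]
contact_force: [-0.3, 0.6, -0.4]
gripper_width: 0.0878
```

Run:
```python
from h import *
s=telemetry.get_state();print(s['time_s'],s['tcp_pos'],s['eef_rot'],s['contact_force'])
snap('wrist','w2')
```

```text
2.25 [0.42378923 0.10553251 0.04683898] [ 1.79812289e+02  1.50133182e-01 -1.43120627e+01] [-0.25206857  0.58190123 -0.38914473]
```

View pics/w2.png

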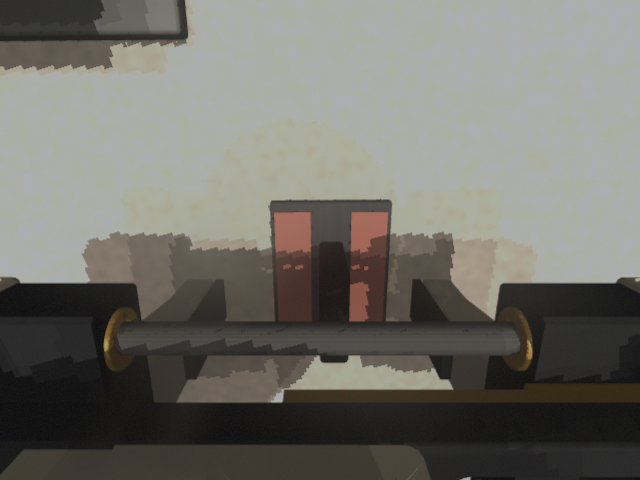

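Carrier is between the open fingers, far edge at row 201, plate centred on column 331 (about 5 mm right of the jaw middle).

Run:
```python
from h import *
c,s=load('w2');w=wcam(c,s);print(s['tcp_pos'],s['eef_rot'])
a,b=onz(w,(271,201),.006),onz(w,(391,201),.006);print(a,b)
d=b-a;y=np.degrees(np.arctan2(d[1],d[0]))+90;print(y,np.linalg.norm(d),(a+b)/2-.04*np.array([np.cos(np.radians(y)),np.sin(np.radians(y)),0]))
```

```text
[0.4245773  0.10592873 0.04815074] [ 1.79886959e+02  7.64926203e-02 -1.42954931e+01]
[0.47066511 0.11802296 0.006     ] [0.45606733 0.06092791 0.006     ]
-14.34186382416928 0.058931658471958956 [0.42461282 0.09938371 0.006     ]
```

Call:
carry_out --commands '[0,-0.14,-0.29,0,-1,0,0,0,0,1,0,0,0,0,1,0,0,0,0,1,0,0,0,0,1,0,0,0,0,1,0,0,0,0,1,0,0,0,0,1]' --grip_force 20

```text
time_s: 3.1
tcp_pos: [0.4252, 0.0999, 0.0371]
eef_rot: [-180.0, -0.0, -14.4]
contact_force: [0.8, 0.4, 0.3]
gripper_width: 0.0369
```

Call:
carry_out --commands '[0,0,0,0,1,0,0,0,0,1,0,0,0,0,1,0,0,0,0,1,0,0,0,0,1,0,0,0,0,1]'

```text
time_s: 3.7
tcp_pos: [0.425, 0.0997, 0.0369]
eef_rot: [180.0, 0.0, -14.4]
contact_force: [0.1, -1.0, 0.1]
gripper_width: 0.0119
```

Call:
carry_out --commands '[0,0,0.3,0,1,0,0,0.7,0,1,0,0,1,0,1,0,0,1,0,1,0,0,0.5,0,1,0,0,0.3,0,1,0,0,0,0,1]'

```text
time_s: 4.4
tcp_pos: [0.4259, 0.1004, 0.1906]
eef_rot: [-179.8, -0.1, -14.4]
contact_force: [-0.5, 0.2, -1.8]
gripper_width: 0.0115
```

Call:
carry_out --commands '[0.23,-0.9,0.16,0.39,1,0.23,-0.9,0.16,0.39,1,0.23,-0.9,0.16,0.39,1,0.23,-0.9,0.16,0.39,1,0.23,-0.9,0.16,0.39,1,0.23,-0.9,0.16,0.39,1,0.23,-0.9,0.16,0.39,1,0.23,-0.9,0.16,0.39,1]'

```text
time_s: 5.2
tcp_pos: [0.4984, -0.1896, 0.2388]
eef_rot: [-180.0, 0.1, -1.8]
contact_force: [1.4, 1.0, -0.9]
gripper_width: 0.0119
```

Call:
carry_out --commands '[0,0,0,0,1,0,0,0,0,1,0,0,0,0,1]'

```text
time_s: 5.5
tcp_pos: [0.4981, -0.1876, 0.2389]
eef_rot: [-180.0, 0.1, -1.9]
contact_force: [0.3, 0.4, -1.6]
gripper_width: 0.0123
```

Run:
```python
from h import *
s=telemetry.get_state();print(s['time_s'],s['tcp_pos'],s['eef_rot'],s['contact_force'])
c=cams.capture('wrist');pickle.dump((c,s),open('w3.pkl','wb'));cv2.imwrite('pics/w3.png',c['frame'][:,:,::-1])
```

```text
5.5 [ 0.49805886 -0.18761942  0.23894492] [-1.79978643e+02  1.11011254e-01 -1.90422768e+00] [ 0.34135858  0.37819937 -1.61651296]
```

View pics/w3.png

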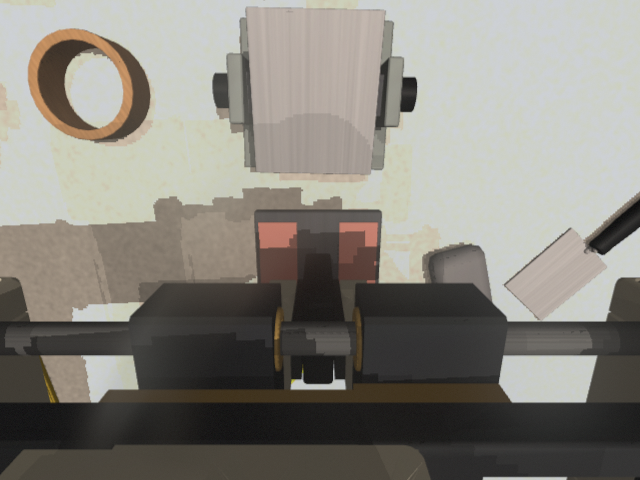

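Wrist view: target face fully visible, corners about (248,9), (384,10), (374,173), (256,172). The carrier is held level in front of it, far edge at row 211.

Run:
```python
from est import *
c,s=load('w3');w=wcam(c,s);g=cv2.cvtColor(c['frame'],cv2.COLOR_RGB2GRAY)
p=np.array([[248,9],[384,10],[374,173],[256,172]],np.float32)
q=cv2.cornerSubPix(g,p.copy().reshape(-1,1,2),(4,4),(-1,-1),(3,50,.01)).reshape(-1,2);print(q.tolist())
a,_=load('scene0');b,_=load('side0')
obs=[(b,'fm',(299.6,195)),(b,'nm',(334.6,210.4)),(b,'np',(323,232.4)),(b,'fp',(286,216)),(a,'np',(298.4,261)),(a,'nm',(270.2,272.7)),(a,'fm',(286.3,294))]
for uv in(p,q):
    ow=[(w,k,u) for k,u in zip(('fp','fm','nm','np'),uv)]
    for o in(ow,ow*2+obs):
        x,r_=fit(o);print(x,np.degrees(x[2:]),facepts(*x)[0],np.abs(r_).max(),r_[:8])
```

```text
[[245.4664764404297, 6.2246809005737305], [385.7917785644531, 10.192375183105469], [371.38470458984375, 169.40618896484375], [256.5565185546875, 171.6770477294922]]
[ 0.5939 -0.1888 -0.0413 -0.0608] [-2.366  -3.4812] [ 0.596  -0.1888  0.0979] 1.8802085539839481 [ 0.9124 -1.4048 -0.9336 -1.2626  1.8802  1.6671 -1.8572  1.7222]
[ 0.6003 -0.1889 -0.0423  0.1945] [-2.424 11.146] [ 0.5933 -0.1886  0.0973] 2.7353931449229663 [-2.6481 -1.4639  2.2264 -1.1025 -1.2619  1.7205  1.1739  1.7058]
[ 0.604  -0.1887 -0.0468  0.2906] [-2.6804 16.6494] [ 0.5937 -0.1882  0.0965] 2.5836824990376215 [-1.6315  0.4904  1.2644 -1.3638 -0.4428  2.5837  0.9072 -1.1981]
[ 0.6033 -0.1886 -0.0459  0.2662] [-2.6275 15.2495] [ 0.5938 -0.1882  0.0967] 3.7916186013792412 [-1.512   0.1782  0.8522 -1.8333 -0.1991  3.0597  0.6004 -0.6226]
```

```bash
cat > edge.py <<'E'
from est import *
def quad(g,pts,h=5):
    """refine quad corners: subpixel gradient peak across each side, robust line, intersect"""
    g=cv2.GaussianBlur(g,(0,0),.8).astype(np.float32);L=[]
    P=np.array(pts,float)
    for i in range(4):
        A,B=P[i],P[(i+1)%4];t=(B-A)/np.linalg.norm(B-A);n=np.array([-t[1],t[0]]);o=np.arange(-h,h+.01,.25);X=[]
        for f in np.linspace(.12,.88,40):
            m=A+f*(B-A)+o[:,None]*n
            v=cv2.remap(g,m[:,0].astype(np.float32),m[:,1].astype(np.float32),1).ravel()
            d=np.abs(np.gradient(v));X.append(m[d.argmax()])
        vx,vy,x0,y0=cv2.fitLine(np.array(X,np.float32),cv2.DIST_WELSCH,0,.01,.01).ravel();L.append(np.cross([x0,y0,1],[x0+vx,y0+vy,1]))
    C=[np.cross(L[i-1],L[i]) for i in range(4)];return np.array([c[:2]/c[2] for c in C])
E
python3 - <<'E'
from edge import *
c,s=load('w3');w=wcam(c,s);b,_=load('side0');a,_=load('scene0')
G=lambda k:cv2.cvtColor(k['frame'],cv2.COLOR_RGB2GRAY)
q=quad(G(c),[[248,9],[384,10],[374,173],[256,172]])
qb=quad(G(b),[(286,216),(299.6,195),(334.6,210.4),(323,232.4)],3)
print(q,qb)
K='fp','fm','nm','np'
ow=[(w,k,u) for k,u in zip(K,q)];ob=[(b,k,u) for k,u in zip(K,qb)]
for o in(ow,ob,ow*2+ob):
    x,r_=fit(o);print(x,np.degrees(x[2:]),facepts(*x)[0],r_)
im=cv2.resize(c['frame'][0:190,225:405,::-1],None,fx=3.1,fy=3.1,interpolation=cv2.INTER_CUBIC)
for u in q: cv2.circle(im,tuple(int(v) for v in ((u-[225,0])*3.1+1.5)),4,(0,0,255),1)
cv2.imwrite('pics/w3c.png',im)
E
```

```text
[[245.6535   5.4864]
 [384.8793   8.854 ]
 [369.9685 174.9433]
 [255.5748 172.2946]] [[285.1237 215.687 ]
 [298.401  193.4417]
 [335.9294 209.7728]
 [321.0804 231.9061]]
[ 0.6005 -0.188  -0.0552  0.1838] [-3.1609 10.5312] [ 0.594  -0.1877  0.0974] [-0.7063  0.0055  0.7493  0.057   0.709  -0.0264 -0.7583  0.1032]
[ 0.5985 -0.187  -0.087   0.1608] [-4.9835  9.2103] [ 0.5928 -0.1865  0.0975] [-0.1706 -0.2541  0.8816  0.4527 -1.1823 -0.1671  0.468   0.0372]
[ 0.6006 -0.188  -0.0557  0.1888] [-3.1914 10.8181] [ 0.5939 -0.1877  0.0974] [-0.7538  0.0508  0.8168  0.19    0.5934 -0.0288 -0.7532  0.0414 -0.7538
  0.0508  0.8168  0.19    0.5934 -0.0288 -0.7532  0.0414 -0.1293 -0.3915
  0.0236  0.0213 -1.7629 -0.7141  0.8622 -0.2767]
```

View pics/w3c.png

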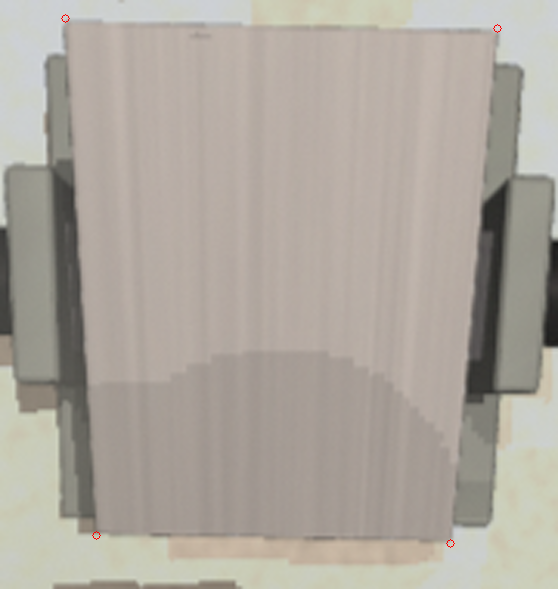

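The crop shows the face corners at (68,22), (496,30), (454,538) and (96,532). Side-edge fits were pulled slightly, so I'm using these.

Run:
```python
from edge import *
c,s=load('w3');w=wcam(c,s);b,_=load('side0');a,_=load('scene0')
q=np.array([(68,22),(496,30),(454,538),(96,532)])/3.1+[225-.35,-.35]
K='fp','fm','nm','np'
ow=[(w,k,u) for k,u in zip(K,q)]
ob=[(b,k,u) for k,u in zip(K,[(286,216),(299.6,195),(334.6,210.4),(323,232.4)])]
for o in(ow,ow*3+ob):
    x,r_=fit(o);print(x,np.degrees(x[2:]),facepts(*x)[0],r_)
```

```text
[ 0.6014 -0.1884 -0.0519  0.2137] [-2.9712 12.2414] [ 0.5938 -0.188   0.0972] [-1.7546 -0.7821  1.5895 -0.4592 -0.0509  1.0589  0.2562  0.8737]
[ 0.6014 -0.1884 -0.0518  0.2151] [-2.9699 12.326 ] [ 0.5937 -0.188   0.0972] [-1.811  -0.6701  1.5588 -0.3504 -0.1007  1.1024  0.2465  0.9206 -1.811
 -0.6701  1.5588 -0.3504 -0.1007  1.1024  0.2465  0.9206 -1.811  -0.6701
  1.5588 -0.3504 -0.1007  1.1024  0.2465  0.9206 -0.7943 -0.9805 -1.0763
 -1.8505 -0.4668 -1.1052 -0.9589 -0.5141]
```

Call:
carry_out --commands '[0.51,0,-0.47,-0.07,1,0.51,0,-0.47,-0.07,1,0.51,0,-0.47,-0.07,1,0.51,0,-0.47,-0.07,1,0,0,0,0,1,0,0,0,0,1,0,0,0,0,1]'

```text
time_s: 6.25
tcp_pos: [0.5802, -0.1875, 0.1657]
eef_rot: [180.0, -0.0, -2.9]
contact_force: [-0.3, 0.3, -1.2]
gripper_width: 0.0121
```

Run:
```python
from est import *
c,s=load('w3');w=wcam(c,s)
z=s['tcp_pos'][2]-.0371+.006
a,b=onz(w,(255,211),z),onz(w,(381,211),z);d=b-a;y=np.degrees(np.arctan2(d[1],d[0]))+90
print(s['tcp_pos'],y,np.linalg.norm(d),(a+b)/2-.04*np.array([np.cos(np.radians(y)),np.sin(np.radians(y)),0]))
```

```text
[ 0.4981 -0.1876  0.2389] -1.9211031791799087 0.05847475695510714 [ 0.4972 -0.1873  0.2078]
```

Call:
carry_out --commands '[0.045,0,-0.25,0,1,0.045,0,-0.25,0,1,0,0,0,0,1,0,0,0,0,1]' --grip_force 8

```text
time_s: 6.65
tcp_pos: [0.5836, -0.1882, 0.1446]
eef_rot: [180.0, 0.1, -3.0]
contact_force: [0.4, -0.6, -1.3]
gripper_width: 0.0119
```

Run:
```python
from h import *
a=snap('scene','scene1');b=snap('side','side1')
cr=lambda k,x,y,w,h:cv2.resize(k['frame'][y:y+h,x:x+w,::-1],(400,300),interpolation=cv2.INTER_CUBIC)
cv2.imwrite('pics/c2.png',np.hstack([cr(a,250,235,88,66),cr(b,268,172,80,60)]))
```

```text
(no output)
```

View pics/c2.png

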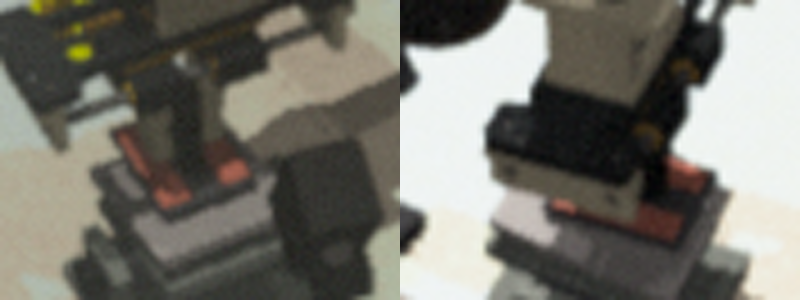

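The carrier hovers level just above the face, gripper clear of the camera head. Now pressing slowly along the normal, with a light grip so it can pivot in the pads.

Call:
carry_out --commands '[0.005,0,-0.025,0,1,0.005,0,-0.025,0,1,0.005,0,-0.025,0,1,0.005,0,-0.025,0,1,0.005,0,-0.025,0,1,0.005,0,-0.025,0,1,0,0,0,0,1,0,0,0,0,1]'

```text
time_s: 7.55
tcp_pos: [0.5851, -0.1882, 0.1391]
eef_rot: [180.0, -0.0, -3.0]
contact_force: [-1.6, 0.7, 0.2]
gripper_width: 0.0119
```

Call:
carry_out --commands '[0.005,0,-0.025,0,1,0.005,0,-0.025,0,1,0.005,0,-0.025,0,1,0.005,0,-0.025,0,1,0,0,0,0,1,0,0,0,0,1]'

```text
time_s: 8.15
tcp_pos: [0.5855, -0.1882, 0.1349]
eef_rot: [180.0, 0.0, -3.0]
contact_force: [-4.2, 0.2, 4.2]
gripper_width: 0.0119
```

Run:
```python
from h import *
s=telemetry.get_state();print(s['tcp_pos'],s['contact_force'],s['moment'])
c=cams.capture('wrist');pickle.dump((c,s),open('w4.pkl','wb'));
cv2.imwrite('pics/w4.png',cv2.resize(c['frame'][60:360,150:490,::-1],None,fx=2,fy=2))
```

```text
[ 0.58551348 -0.18815038  0.13493727] [-4.16603241  0.1933105   4.24858334] [0.10927572 1.45765051 0.02920881]
```

View pics/w4.png

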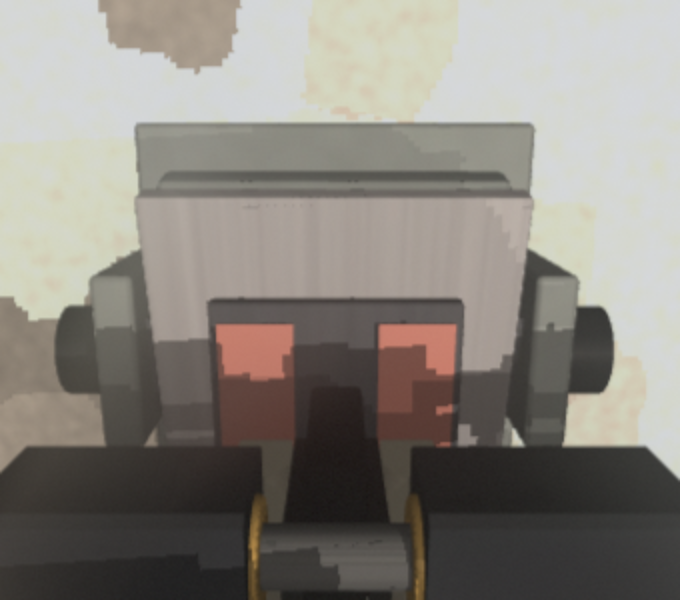

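The plate is not rotating yet: its far-edge width is unchanged at 126 px, and the friction at its leading edge works against it. I'll back off, shift up-slope, use the minimum grip, press lightly and drag down-slope so that friction helps. I'm also computing the face tilt from this view.

Call:
carry_out --commands '[-0.025,0,0.12,0,1,0.195,0,0.045,0,1,0,0,0,0,1,0,0,0,0,1]' --grip_force 3

```text
time_s: 8.6
tcp_pos: [0.5933, -0.188, 0.1413]
eef_rot: [-180.0, -0.0, -3.0]
contact_force: [0.4, 0.1, -2.2]
gripper_width: 0.012
```

Run:
```python
from est import *
c,s=load('w4');w=wcam(c,s)
def seg(u,v,L):
    o,d=ray(w,u);_,e=ray(w,v); k=L/np.linalg.norm(d/1-e) # level edge parallel to image x: equal range approx
    return o+k*(d+e)/2
g=lambda x,y:(150+x/2-.25,60+y/2-.25)
print('face far mid',seg(g(138,194),g(532,194),.09)); print('carrier far top',seg(g(210,300),g(463,300),.06),s['tcp_pos'])
for t in(12,14,16,18,20,22): 
    C,ex,ey,n=facepts(.5937+.036*np.sin(np.radians(t)),-.188,-.052,np.radians(t));F=C+.055*ex;print(t,F,proj(w,F-.045*ey),proj(w,F+.045*ey))
print(g(532,194),g(138,194))
```

```text
face far mid [ 0.649  -0.1909  0.0994]
carrier far top [ 0.6244 -0.1899  0.1   ] [ 0.5855 -0.1882  0.1349]
12 [ 0.6474 -0.1904  0.1086] [420.0355 161.9644] [212.6205 162.1757]
14 [ 0.647  -0.1903  0.1102] [420.7944 163.3224] [211.5422 163.5352]
16 [ 0.6465 -0.1902  0.1118] [421.5185 164.8459] [210.4975 165.0601]
18 [ 0.646  -0.1901  0.1132] [422.2051 166.535 ] [209.4899 166.7505]
20 [ 0.6453 -0.19    0.1146] [422.8515 168.3892] [208.5232 168.6058]
22 [ 0.6446 -0.1899  0.116 ] [423.4548 170.4069] [207.6011 170.6246]
(415.75, 156.75) (218.75, 156.75)
```

Call:
carry_out --commands '[0.005,0,-0.025,0,1,0.005,0,-0.025,0,1,-0.025,0,-0.01,0,1,-0.025,0,-0.01,0,1,-0.025,0,-0.01,0,1,-0.025,0,-0.01,0,1,0,0,0,0,1]'

```text
time_s: 9.3
tcp_pos: [0.5889, -0.1881, 0.1379]
eef_rot: [-180.0, 0.0, -3.0]
contact_force: [-0.3, 0.6, -1.1]
gripper_width: 0.0117
```

Call:
carry_out --commands '[-0.025,0,-0.015,0,1,-0.025,0,-0.015,0,1,-0.025,0,-0.015,0,1,-0.025,0,-0.015,0,1,0,0,0,0,1]'

```text
time_s: 9.8
tcp_pos: [0.585, -0.1881, 0.1355]
eef_rot: [180.0, 0.0, -3.0]
contact_force: [0.0, 0.4, -1.1]
gripper_width: 0.0118
```

Run:
```python
from h import *
s=telemetry.get_state();print(s['tcp_pos'],s['contact_force'],s['moment'])
c=cams.capture('wrist');pickle.dump((c,s),open('w5.pkl','wb'));
cv2.imwrite('pics/w5.png',cv2.resize(c['frame'][60:360,150:490,::-1],None,fx=2,fy=2))
```

```text
[ 0.58497036 -0.18813746  0.13553871] [ 0.03323796  0.4157675  -1.05579681] [-0.0309125  -0.03361407 -0.00731898]
```

View pics/w5.png

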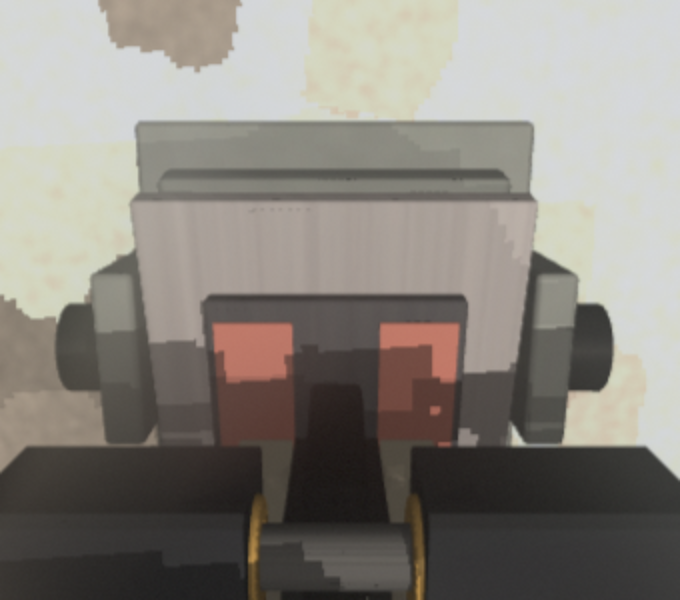

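It rotated: the far edge grew to 131 px, about 10° of tilt, with near-zero force. Next comes a small re-centre up-slope, then pressing with a slight down-slope component.

Call:
carry_out --commands '[0.095,0,0.097,0,1,0,0,0,0,1,-0.01,0,-0.028,0,1,-0.01,0,-0.028,0,1,-0.01,0,-0.028,0,1,-0.01,0,-0.028,0,1,-0.01,0,-0.028,0,1,0,0,0,0,1]'

```text
time_s: 10.65
tcp_pos: [0.5867, -0.1881, 0.1337]
eef_rot: [-180.0, 0.0, -3.0]
contact_force: [-0.0, 0.8, 0.5]
gripper_width: 0.0119
```

Call:
carry_out --commands '[0.005,0,-0.025,0,1,0.005,0,-0.025,0,1,0,0,0,0,1,0,0,0,0,1]'

```text
time_s: 11.05
tcp_pos: [0.5872, -0.1882, 0.1318]
eef_rot: [180.0, 0.0, -3.0]
contact_force: [-2.0, 0.4, 0.5]
gripper_width: 0.012
```

Run:
```python
from h import *
s=telemetry.get_state();print(s['tcp_pos'],s['contact_force'],s['moment'])
c=cams.capture('wrist');pickle.dump((c,s),open('w6.pkl','wb'));b=snap('side','side2')
o=np.zeros((600,800,3),np.uint8);o[:300,:640]=cv2.resize(c['frame'][130:280,160:480,::-1],None,fx=2,fy=2)
o[300:,:400]=cv2.resize(b['frame'][172:232,268:348,::-1],(400,300),interpolation=cv2.INTER_CUBIC)
cv2.imwrite('pics/w6.png',o)
```

```text
[ 0.58717955 -0.18820995  0.13180461] [-1.98773715  0.41916982  0.47636595] [0.05347199 0.6456957  0.001475  ]
```

View pics/w6.png

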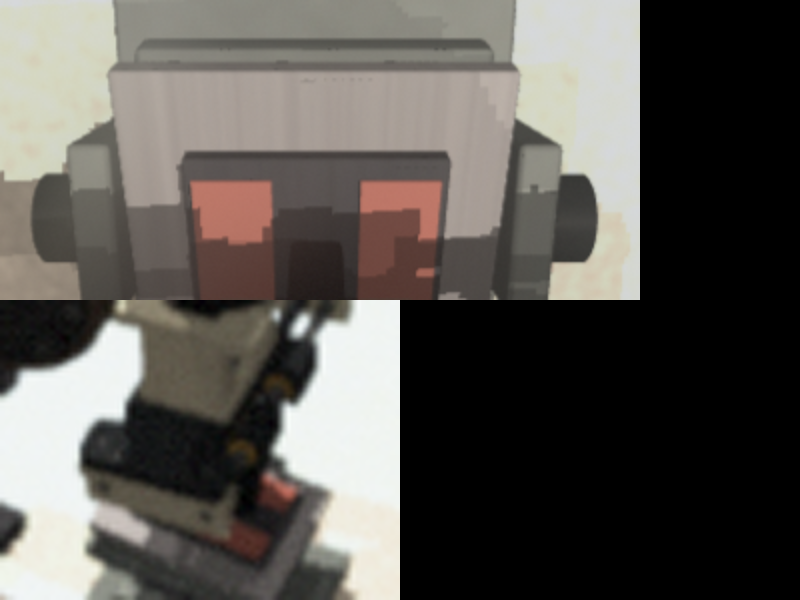

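The wrist crop shows the carrier far edge at row 154 (width 133 px), tilted about 9.6°, and the face edge at row 68. It is laterally centred and squared, and about 2–3 mm low on the slope. I'll do one more overshoot up-slope and drag down while pressing.

Call:
carry_out --commands '[0.137,0,0.081,0,1,0,0,0,0,1,-0.019,0,-0.02,0,1,-0.019,0,-0.02,0,1,-0.019,0,-0.02,0,1,-0.019,0,-0.02,0,1,-0.019,0,-0.02,0,1,0,0,0,0,1]'

```text
time_s: 11.95
tcp_pos: [0.5892, -0.1882, 0.1313]
eef_rot: [180.0, -0.0, -3.0]
contact_force: [0.3, 0.6, 2.1]
gripper_width: 0.0124
```

```bash
cat > chk.py <<'E'
from edge import *
def look(tag):
    s=telemetry.get_state();print('t',s['time_s'],'tcp',s['tcp_pos'],'F',s['contact_force'],'M',s['moment'])
    c=cams.capture('wrist');pickle.dump((c,s),open(tag+'.pkl','wb'));an(c,s)
def an(c,s):
    f=c['frame'].astype(np.float32);g=cv2.cvtColor(c['frame'],cv2.COLOR_RGB2GRAY).astype(np.float32)
    # carrier width: red strips outer edges just below far edge -> use red mask top rows
    m=(f[:,:,0]-f[:,:,1]>25)&(f[:,:,0]-f[:,:,2]>20)
    rows=np.flatnonzero(m[150:280,230:400].sum(1)>40)+150;top=rows[0]
    W=[]
    for rr in range(top+2,top+12):
        xs=np.flatnonzero(m[rr,230:400])+230;W.append((xs[0],xs[-1]))
    W=np.array(W);wd=W[:,1]-W[:,0]+1;k=np.polyfit(np.arange(10),wd,1)
    # columns profile: gradient rows of face far edge / carrier far edge, at off-centre columns
    prof=g[120:230,265:300].mean(1);d=np.diff(cv2.GaussianBlur(prof[:,None],(1,5),0.8).ravel())
    pk=[(i+120.5,round(float(d[i]),1)) for i in range(1,len(d)-1) if abs(d[i])>6 and abs(d[i])>=abs(d[i-1]) and abs(d[i])>=abs(d[i+1])]
    print('strip top row',top,'strip width',wd.mean(),'mid col',W.mean(),'edges',pk)
E
python3 - <<'E'
from chk import *
for k in('w3','w4','w5','w6'): 
    try: an(*load(k))
    except Exception as e: print(k,e)
look('w7')
E
```

```text
strip top row 222 strip width 119.8 mid col 317.6 edges [(172.5, 15.5), (187.5, -26.0), (208.5, -21.8), (211.5, 6.9), (222.5, 17.4)]
strip top row 222 strip width 120.0 mid col 317.7 edges [(121.5, -26.9), (145.5, -16.4), (150.5, 13.0), (153.5, -9.9), (158.5, 21.7), (208.5, -34.5), (211.5, 8.1), (221.5, 22.4)]
strip top row 221 strip width 123.5 mid col 317.65 edges [(144.5, -16.7), (149.5, 12.3), (155.5, -11.3), (160.5, 20.6), (206.5, -34.8), (210.5, 7.8), (221.5, 17.6)]
strip top row 220 strip width 125.5 mid col 317.65 edges [(123.5, -32.6), (148.5, -18.7), (154.5, 12.5), (160.5, -10.8), (165.5, 20.3), (205.5, -34.3), (209.5, 6.8), (220.5, 16.7)]
t 11.95 tcp [ 0.5892 -0.1882  0.1313] F [0.2878 0.5579 2.0767] M [-0.0164 -0.2784 -0.0374]
strip top row 220 strip width 125.8 mid col 317.6 edges [(126.5, -35.8), (153.5, -17.1), (158.5, 13.2), (164.5, -10.8), (169.5, 21.8), (204.5, -34.4), (208.5, 7.7), (219.5, 15.9)]
```

Forces are now aligned and the tilt has settled at about 11°, matching the face estimates. The carrier is within about 1 mm of centre on the slope. Now a firmer grip, pressing straight in about 3.5 mm more.

Call:
carry_out --commands '[0,0,0,0,1,0,0,0,0,1,0.0045,0,-0.022,0,1,0.0045,0,-0.022,0,1,0.0045,0,-0.022,0,1,0,0,0,0,1,0,0,0,0,1]' --grip_force 10

```text
time_s: 12.7
tcp_pos: [0.5898, -0.1882, 0.1287]
eef_rot: [180.0, -0.0, -3.0]
contact_force: [0.6, -0.1, 5.5]
gripper_width: 0.0118
```

```bash
python3 -c "
from chk import *
look('w8')"
```

```text
t 12.7 tcp [ 0.5898 -0.1882  0.1287] F [ 0.6041 -0.1427  5.4826] M [-0.1115 -0.245   0.0029]
strip top row 220 strip width 125.8 mid col 317.6 edges [(127.5, -35.7), (154.5, -18.2), (160.5, 12.7), (164.5, -10.5), (169.5, 22.0), (204.5, -34.3), (208.5, 7.6), (219.5, 16.0)]
```

Call:
carry_out --commands '[0.008,0,-0.008,0,1,0.008,0,-0.008,0,1,0,0,0,0,1,0,0,0,0,1]'

```text
time_s: 13.15
tcp_pos: [0.59, -0.1882, 0.128]
eef_rot: [180.0, 0.0, -3.0]
contact_force: [-1.2, 0.6, 6.2]
gripper_width: 0.0122
```

```bash
python3 -c "
from chk import *
look('w9')"
```

```text
t 13.15 tcp [ 0.59   -0.1882  0.128 ] F [-1.1704  0.5581  6.1537] M [-0.0249  0.1781  0.0003]
strip top row 220 strip width 125.8 mid col 317.6 edges [(127.5, -37.4), (155.5, -17.0), (160.5, 12.7), (164.5, -10.8), (169.5, 22.0), (204.5, -34.4), (208.5, 7.6), (219.5, 16.0)]
```

Run:
```python
from chk import *
for k in('scene0','w1','w2','w3','scene1','side1','w5'): 
    s=load(k)[1];print(k,s['contact_force'],s['moment'])
S=[]
for i in range(14):
    cams.capture('wrist');s=telemetry.get_state();S.append(np.r_[s['tcp_pos'],s['contact_force'],s['moment'],s['gripper_width']])
S=np.array(S);print(S.mean(0),S.std(0));print(s['time_s'])
# h from within-run correlation
print(np.polyfit(S[:,3],S[:,7],1))
b=snap('side','side3')
c=cams.capture('wrist')
o=np.zeros((600,800,3),np.uint8);o[:300,:640]=cv2.resize(c['frame'][130:280,160:480,::-1],None,fx=2,fy=2)
o[300:,:400]=cv2.resize(b['frame'][172:232,268:348,::-1],(400,300),interpolation=cv2.INTER_CUBIC)
a=snap('scene','scene3');o[300:,400:]=cv2.resize(a['frame'][235:301,250:338,::-1],(400,300),interpolation=cv2.INTER_CUBIC)
cv2.imwrite('pics/fin.png',o)
```

```text
scene0 [ 0.6052 -0.4706  0.4072] [-0.0084 -0.0244 -0.0247]
w1 [0.0852 0.4523 0.3457] [0.0325 0.0242 0.0185]
w2 [0.2371 0.5812 0.5325] [ 0.0534 -0.0253  0.0589]
w3 [ 0.3414  0.3782 -1.6165] [0.0405 0.0487 0.0601]
scene1 [ 0.2385 -0.1666 -0.7004] [-0.0729 -0.0376 -0.0158]
side1 [-0.0772  0.0427 -0.5205] [-0.0551 -0.0116  0.0147]
w5 [ 0.0332  0.4158 -1.0558] [-0.0309 -0.0336 -0.0073]
[ 0.5899 -0.1882  0.128  -0.6797  0.0202  5.3012 -0.059   0.1524  0.0051
  0.0119] [0.     0.     0.     0.4797 0.4126 0.3204 0.0265 0.0297 0.0301 0.0002]
13.9
[-0.0253  0.1352]
```

View pics/fin.png

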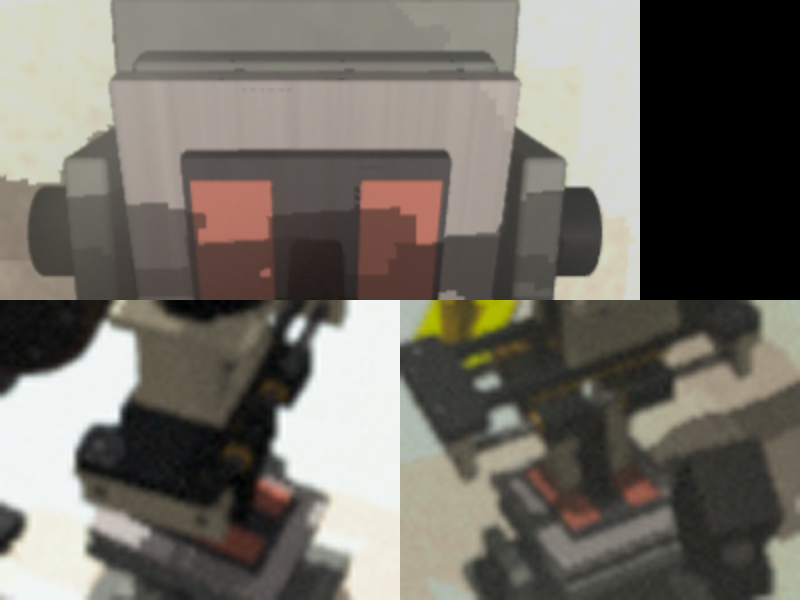

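Final views: carrier flat on the face. Far edges are parallel (carrier row 152, face row 78) and mid-columns agree (316 vs 315.5). It is about 1 mm low on the slope. Averaged push is about 6.6 N, so I'll add a small final press and firm up the grip.

Call:
carry_out --commands '[0.004,0,-0.017,0,1,0,0,0,0,1,0,0,0,0,1,0,0,0,0,1]' --grip_force 20

```text
time_s: 14.45
tcp_pos: [0.5901, -0.1882, 0.1274]
eef_rot: [180.0, 0.0, -3.0]
contact_force: [-1.6, -0.4, 6.8]
gripper_width: 0.012
```

Run:
```python
from chk import *
S=[]
for i in range(14):
    cams.capture('wrist');s=telemetry.get_state();S.append(np.r_[s['tcp_pos'],s['contact_force'],s['moment'],s['gripper_width']])
print(np.mean(S,0));look('w10')
```

```text
[ 0.5901 -0.1882  0.1274 -1.0712  0.1553  6.2512 -0.0354  0.2695  0.01
  0.012 ]
t 15.15 tcp [ 0.5901 -0.1882  0.1274] F [-1.1047 -0.3242  6.6629] M [-0.0198  0.2869  0.0873]
strip top row 220 strip width 125.8 mid col 317.6 edges [(127.5, -34.1), (155.5, -17.8), (161.5, 12.0), (164.5, -10.7), (169.5, 21.9), (204.5, -34.5), (208.5, 7.7), (219.5, 16.0)]
```

```bash
python3 -c "
from h import *
print(r.close_job())"
```

```text
the job is handed in; nothing more can be done
None
```

I handed the job in with the carrier, the dark plate with pink strips, held flush and pressed into the right (-y) stage's face, the one the inspection camera stands behind. The grip is 20 N, and the job took about 15 s of the 38 s allowed. No verdict was reported.

The tool here can't tilt, so I gripped the rib lightly and let the plate turn between the pads. It didn't turn on the first push, so I backed off and dragged it down the slope under light pressure. I then firmed up the grip and pressed straight in.

Last checks:
- **Tilt:** the carrier sits at about 11°. Image estimates of the face slope ranged from 9° to 12°, with outliers of -3° and 17° from poor corner picks. The tilt stayed put as the push rose from about 3.5 to 7.6 N, and the push runs close to the face normal, so it looks flush. I have no direct measurement of that, and the moment reading puts the centre of push roughly 10 mm up-slope, though it is noisy.
- **Centring:** squared up and centred sideways to within about 1 mm; about 1 mm low on the slope.
- **Sink:** the two estimates disagree slightly. The push of about 7.6 N gives about 5.5 mm, and the geometry gives 6 to 7 mm, against the 6 mm target.
- **Surroundings:** I saw no contact with the camera head or the other things on the bench.

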